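# Put the fork away in the cabinet door

## Robot

A 6-joint arm with a two-finger parallel gripper is mounted at the origin on a cart in front of the work surface, level with it; the furniture and walls round the work are solid. World frame = base frame: x ahead of the robot, y to its left, z up, the work surface at z = 0. Lengths are in mm, angles in rad, forces in N, time in s.
With the tool pointing down it reaches from about 400 to 825 mm from the base axis. Payload 7 kg.
Tool frame: the origin (TCP) lies between the finger pads; the fingertips stand 11 mm ahead of it and the grasp point (between the pads) lies 8 mm behind it (ctrl.finger_overhang is the distance from the TCP to the fingertips, in mm); z points along the fingers, y is the line along which they close (so a half turn about z gives the same grasp; the last joint's range is limited). The gripper opens to 88 mm and grips with 3 to 60 N. Pads are 19 mm wide; open, the fingers measure 130 mm over their backs; the gripper's body (78 mm by 193 mm) begins 47 mm behind the grasp point.
Start: joints at [-0.978, 0.359, 0.012, 0, -1.224, -0.288], TCP at [202.542, -643.873, 237.561] pointing down, gripper open.
Joint ranges: [-3.07, 3.07], [-1.43, 2.12], [-1.02, 1.25], [-3.03, 1.67], [-3.05, -0], [-3.03, 3.03]. Speed limits (rad/s): [2.39, 2.39, 3.01, 3.14, 3.14, 3.14].

## Interface

Orientations are given as a unit quaternion [x, y, z, w].
In Python, from cell import ctrl gives the robot as it stands.
- The arm moves only by the shell command python3 -m handwheel 'ROWS'. ROWS is JSON, a list that holds one entry, the list of rows, each a list of 7 numbers: the opening, from -1 (shut) to 1 (fully open), then the shift along the tool's x, y, z as a fraction of full scale, then the turn, a rotation vector about the tool's x, y, z as a fraction of full scale. In form: [[[claw, x, y, z, wx, wy, wz], ...]]. A call has 1 to 8 rows; each row is the pose to reach, as a shift and turn from the pose commanded when the call began, along the tool's axes at that moment; what a row does not reach only later rows make up. Full scale, the value 1, is 0.8 m for a shift and 60 degrees for a turn. A row lasts 1/10 s, in which the tool goes at most 50 mm and 8.59 degrees, less where a joint would pass 70% of its speed; a pose out of reach is approached as far as the arm can. A call with a number of a shift or a turn outside -1 to 1 is refused whole. A call with a gripper value outside its range is refused whole. The fingers move at their own pace and stop on an object; the grip force is fixed at half the most. Time passes only in rows, so rows that repeat a pose let the fingers close. It gives the time, the measured TCP pose, the force, the opening and the grip force at its end, in the units of the state.
- ctrl.observe(): the state, without advancing time (a new reading comes with each control period).
- ctrl.read_camera(name): name is "scene" or "side" or "wrist"; returns a dict with "pixels" (420x560x3 uint8, red, green, blue), "depth" (420x560 float32, mm along the optical axis (not along the pixel's ray), 0 where there is no reading), "camera_matrix" (3x3 intrinsics, pixels), "world_from_camera" (4x4, takes a point from camera to world coordinates). Camera axes: x right, y down, z forward; pixel columns grow to the right and rows downward; lengths in mm; the calibration is good to about 2 mm. The wrist camera is an equidistant fisheye: a pixel r from the principal point sees the ray r / f radians off the axis. A picture is of the moment at which its call begins.
- ctrl.hand_in(): hands the job in; it is judged then, once.
The state is a dict: "time_s": time; "joints": joint angles; "joint_velocities": joint speeds; "effort": joint torques, N m; "ee_pos": TCP position; "ee_rot": TCP orientation; "contact_force": force on the tool from outside, world axes, zero at the start; "moment": the same for the moment, N m; "finger_gap": finger opening in mm; "gripper_force": force on a finger pad.
Only numpy, scipy, OpenCV 4.12 (cv2) and the standard library are available. Lean on these libraries where they do the work, as an engineer would, in place of code of your own. Each camera call takes 0.05 s, during which the arm holds its last target. There are 200 camera calls.

## Task

Swing the utensil cabinet's door open by its black handle to about a right angle, then take the fork from the leaning drainer and drop it tines first, handle up, into the blue pocket on the inside of the door. Leave the door standing open and everything else where it is.

Things in the scene. Friction and masses are not known exactly. Their poses are not given: they have to be found in the camera images.
- cabinet: Fixed steel cabinet, 130 deep (x) x 200 wide (y) x 250 mm high, closed on all sides but the front, which faces its own -x (towards the robot). Origin: centre of its underside. The front edges of its walls are at x = -65 mm.
- door (a joint): Angle of the cabinet door in rad: 0 shut, up to 1.9, grows as the free (right) edge swings out towards the robot. Stiff enough to stay where it is left. It starts shut or a little ajar.
- door_hinge (a point): Point on the upright hinge line of the door, at the cabinet's left front edge, 215 mm above the surface. Axes of the door: the panel runs from here 196 mm along -y, its outside is the plane x = 0, its inside x = +14 mm; z up. Panel from 10 to 248 mm above the surface. It has a dark glass window in a steel frame.
- handle_grip (a point): Point on the axis of the black upright bar handle on the door's outside, 215 mm above the surface; turns with the door. Bar 12 mm thick, axis 35 mm off the outside face and 168 mm from the hinge line, 160 to 236 mm above the surface, a 12 mm stay to the door at each end. Axes of the door: -x away from the outside face, y along the panel, z up. Can be pinched from above, closing along y.
- pocket_base (a point): Centre of the underside of the blue open-topped pocket fixed on the inside of the door (turns with it), 22 mm above the surface, 105 mm from the hinge line, 23 mm off the inside face. Pocket outside 46 (x) x 58 (y) x 108 mm high, walls and floor 3 mm: 40 x 52 mm inside. Axes: y along the door, +x away from its inner face, z up.
- pocket_mouth (a point): Centre of the pocket's open mouth, 130 mm above the surface; axes as pocket_base.
- drainer: Fixed black drainer: foot plate 110 (x) x 70 (y) x 6 mm carrying a sleeve that leans 35 degrees from vertical, its mouth towards the drainer's own -x (more or less towards the robot). Sleeve 95 mm long, inside 24 x 38 mm (38 along y). Origin: centre of the foot plate's underside.
- fork: Steel fork, 198 mm long, 27 mm wide, 13 mm high, standing in the drainer tines down with about 105 mm of its handle sticking out, leaning 35 degrees. Origin: middle of its underside; x along its length, positive to the tines, tines' tips at x = +99 mm, handle end at x = -99 mm; y across its width; z out of its upper face.
- fork_grip (a point): Point on the fork's handle, 25 mm from the handle end, where the handle is 17 mm wide (y) and 4 mm thick (z). Axes as fork.
- fork_tines (a point): Point in the tips of the fork's tines, 2 mm from the end. Axes as fork.
- glass_a: Bystander: glass tumbler, mouth down, 73 mm wide, 100 mm high, right of the cabinet. Origin: centre of its underside.
- glass_b: Bystander: glass tumbler, mouth down, 68 mm wide, 90 mm high, right of the cabinet. Origin: centre of its underside.
- timer: Bystander: white kitchen timer with a red knob, 69 mm wide, 50 mm high, near the front edge. Origin: centre of its underside.
- pan_scraper: Bystander: flat green plastic scraper, 139 x 105 x 14 mm, near the front edge. Origin: centre of its underside.
- cup_inside: Bystander: white espresso cup, mouth down, 64 x 93 x 51 mm, on the cabinet's floor inside, left back. Origin: centre of its underside.

How it is judged (in metres and radians):
On the way, in this order (a step that is already met when the one before it is completed fails the run):
1. the door is being swung open by its handle (more than 0.5 rad, fingers on the handle) (value of joint door above 0.5 rad and (contact force between the fingers and door_c0 above 0.3 N or contact force between the fingers and door_c1 above 0.3 N or contact force between the fingers and door_c2 above 0.3 N)), for 0.05 s.
2. the door stands wide open (more than 1.3 rad) with the fork still outside the pocket (value of joint door above 1.3 rad and distance between fork_tines and pocket_base above 0.12 m), for 0.1 s.
At the end, for the whole second after the job is handed in: The door stands open at more than 1.25 rad (72 degrees); the fork stands at rest in the pocket, tines inside the walls and within 30 mm of the pocket's underside, handle sticking up (value of joint door above 1.25 rad and z of fork_tines in the frame of pocket_base between -0.003 and 0.03 m and x of fork_tines in the frame of pocket_base between -0.023 and 0.023 m and y of fork_tines in the frame of pocket_base between -0.029 and 0.029 m and z of fork_grip in the frame of pocket_base above 0.12 m and linear speed of fork below 0.03 m/s); the robot touches nothing.
It fails at once if a bystander (glass, cup, timer or scraper) is moved more than 30 mm (distance of any of glass_a, glass_b, timer, pan_scraper, cup_inside from where it was at the start of the episode above 0.03 m).
It also fails if it takes over 54 s, if anything falls off the work surface, if the arm or the gripper's body presses on something with over 40 N, if the wrist force passes 120 N, or if a joint passes its speed limit or range.

## Working session

There is one attempt and no reset: what is moved stays moved. The work goes in short steps, Python scripts to look and compute and a shell command to move; the robot and the scene stay as the last step left them, time stands still between calls to the robot, and variables do not carry over. Pictures are saved under pics/ and viewed, at most 10 in all, crops included, and the job is handed in when it is done.

```bash
mkdir -p pics; ls
cat > h.py <<'E'
import numpy as np,cv2
from cell import ctrl
from scipy.spatial.transform import Rotation as R
def cam(n,f=None):
    d=ctrl.read_camera(n)
    if f: cv2.imwrite('pics/'+f,d['pixels'][:,:,::-1])
    return d
def pts(d):
    K=np.array(d['camera_matrix']);T=np.array(d['world_from_camera']);z=d['depth'].astype(float)
    v,u=np.mgrid[:z.shape[0],:z.shape[1]]
    P=np.stack([(u-K[0,2])/K[0,0]*z,(v-K[1,2])/K[1,1]*z,z],-1)
    W=P@T[:3,:3].T+T[:3,3]; W[z==0]=np.nan
    return W
E
python3 - <<'E'
from h import *
for n in('scene','side'):
    d=cam(n,n+'0.png'); np.save(n+'0.npy',pts(d)); np.save(n+'0c.npy',d['pixels']); print(n,np.round(d['world_from_camera'],2).tolist(),d['camera_matrix'])
print(ctrl.observe())
E
```

```text
pics
scene [[-0.54, -0.48, 0.69, -229.75], [-0.84, 0.3, -0.44, 534.8], [0.0, -0.82, -0.57, 761.13], [0.0, 0.0, 0.0, 1.0]] [[483.51029455   0.         277.24884484]
 [  0.         483.51029455 200.97402482]
 [  0.           0.           1.        ]]
side [[-0.98, 0.19, -0.11, 682.83], [0.22, 0.82, -0.52, 775.19], [-0.01, -0.54, -0.84, 1328.68], [0.0, 0.0, 0.0, 1.0]] [[531.21693042   0.         276.18491964]
 [  0.         531.21693042 208.47779468]
 [  0.           0.           1.        ]]
{'time_s': 0.1, 'joints': array([-9.77918791e-01,  3.59328700e-01,  1.11310253e-02, -3.13114206e-04,
       -1.22413575e+00, -2.88073753e-01]), 'joint_velocities': array([-0.00138086, -0.00123374,  0.0021883 ,  0.00012393,  0.00211162,
       -0.00031637]), 'effort': array([-1.88052189e-03, -5.84160161e+01,  2.93751758e+01,  7.01550901e+00,
        1.01514818e-02, -9.80560571e-05]), 'ee_pos': array([ 202.39129187, -643.47648866,  236.69840221]), 'ee_rot': array([-1.51759886e-01,  9.88417080e-01,  7.57954052e-04, -1.94534177e-04]), 'contact_force': array([0.04846157, 0.21887317, 0.60206032]), 'moment': array([0.02008638, 0.00846928, 0.00965727]), 'gripper_force': 0.0, 'finger_gap': 87.6106221795501}
```

View pics/scene0.png

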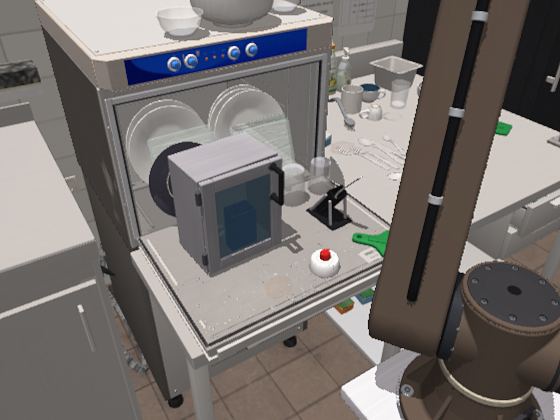

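View pics/side0.png

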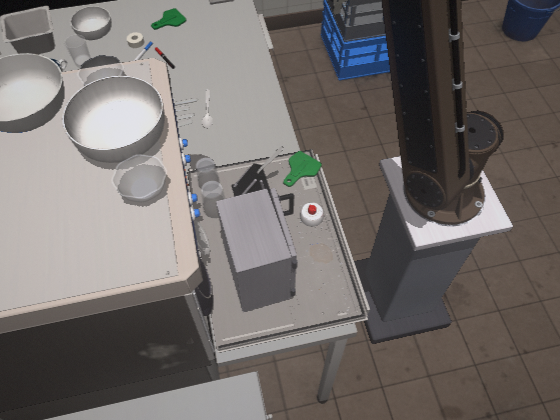

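The scene view shows the cabinet at (230,205), the black handle at (278,183), the drainer with the fork at (335,200), the timer at (325,262) and the scraper at (370,240). The side view shows the same objects from above-left. Next I'll measure them.

Run:
```python
from h import *
for n in('scene','side'):
    W=np.load(n+'0.npy');C=np.load(n+'0c.npy').astype(int)
    x,y,z=W[...,0],W[...,1],W[...,2]
    if n=='scene': cx0,cx1,cy0,cy1=150,300,125,280
    else: cx0,cx1,cy0,cy1=210,320,150,310
    m=np.zeros(x.shape,bool); m[cy0:cy1,cx0:cx1]=1
    t=m&(abs(z-250)<8)
    P=W[t]; r=cv2.minAreaRect(P[:,:2].astype(np.float32)); print(n,'top',len(P),np.median(P[:,2]),r,cv2.boxPoints(r).round().tolist())
    dark=C.max(-1)<60
    h=m&dark&(z>150)&(z<245)
    P=W[h]; print('handle',len(P),np.nanmedian(P,0) if len(P) else 0)
    for lo in range(155,245,10):
        q=P[(P[:,2]>=lo)&(P[:,2]<lo+10)]
        if len(q): print(lo,len(q),q.mean(0).round(),q.min(0).round(),q.max(0).round())
    m[:]=0
    if n=='scene': m[165:235,300:375]=1
    else: m[140:200,230:290]=1
    f=m&(z>25)&(z<260)
    P=W[f]; 
    P=P[np.argsort(P[:,2])]
    print('fork/drainer',len(P)); 
    for lo in range(25,260,12):
        q=P[(P[:,2]>=lo)&(P[:,2]<lo+12)]
        if len(q): print(lo,len(q),np.median(q,0).round(),q.min(0).round(),q.max(0).round())
d=cv2.imread('pics/scene0.png')[130:290,150:420]
cv2.imwrite('pics/crop0.png',cv2.resize(d,None,fx=2.9,fy=2.9,interpolation=cv2.INTER_CUBIC))
```

```text
scene top 3482 250.56640117529525 ((575.1256713867188, 140.2313995361328), (193.0504913330078, 201.63027954101562), 4.1152849197387695) [[472.0, 234.0], [486.0, 33.0], [679.0, 47.0], [664.0, 248.0]]
handle 858 [772.62394826 170.20100543 187.29870195]
155 124 [674. 171. 161.] [484.  50. 155.] [785. 253. 165.]
165 114 [655. 154. 169.] [485.  47. 165.] [788. 246. 175.]
175 96 [714. 174. 181.] [484.  49. 175.] [791. 238. 185.]
185 175 [760. 164. 190.] [484.  48. 185.] [796. 223. 195.]
195 84 [680. 155. 199.] [487.  62. 195.] [796. 244. 205.]
205 45 [511. 160. 210.] [486.  50. 205.] [533. 245. 215.]
215 44 [505. 142. 220.] [483.  55. 215.] [527. 245. 224.]
225 39 [505. 113. 229.] [485.  62. 225.] [527. 246. 235.]
235 84 [507.  68. 240.] [484.  59. 235.] [527.  76. 244.]
fork/drainer 1269
25 215 [ 657. -165.   31.] [ 527. -266.   25.] [722. -97.  37.]
37 203 [ 658. -164.   43.] [ 528. -267.   37.] [719. -96.  49.]
49 185 [ 653. -161.   55.] [ 530. -264.   49.] [701. -98.  61.]
61 194 [ 651. -156.   67.] [ 529. -214.   61.] [704. -97.  73.]
73 208 [ 607. -154.   79.] [ 525. -214.   73.] [70
[... 1773 characters left out ...]
10.  108.]
109 16 [ 517. -133.  116.] [ 512. -140.  110.] [ 524. -124.  121.]
121 20 [ 506. -133.  129.] [ 497. -139.  122.] [ 514. -125.  132.]
133 17 [ 496. -135.  140.] [ 489. -141.  133.] [ 505. -124.  143.]
145 24 [ 485. -135.  150.] [ 476. -145.  145.] [ 494. -127.  157.]
157 22 [ 475. -136.  163.] [ 469. -143.  157.] [ 485. -127.  168.]
169 6 [ 468. -134.  172.] [ 465. -139.  171.] [ 470. -126.  175.]
205 1 [540.  55. 217.] [540.  55. 217.] [540.  55. 217.]
217 4 [540.  48. 224.] [540.  44. 218.] [540.  54. 228.]
229 42 [513.  71. 238.] [497.  44. 230.] [541.  76. 241.]
241 357 [567.  57. 248.] [498.  41. 241.] [642.  78. 253.]
253 12 [591.  57. 254.] [557.  49. 253.] [627.  76. 255.]
```

View pics/crop0.png

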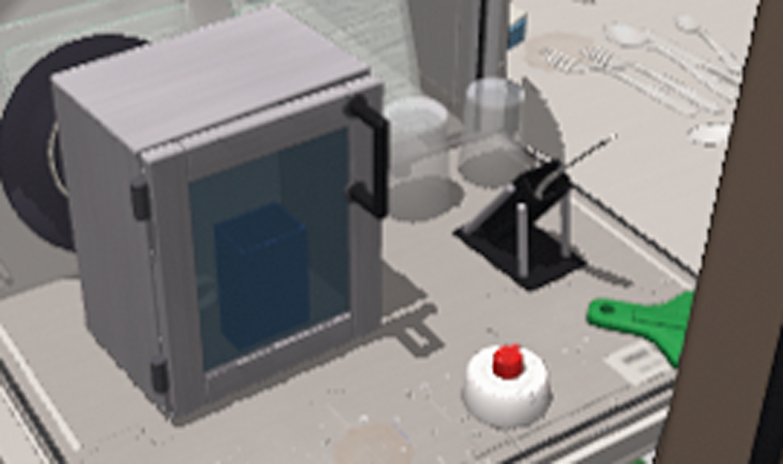

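Run:
```python
from h import *
rng=np.random.default_rng(0)
def ransac(P,tol,vert=True,it=600):
    best=None;bn=0
    for _ in range(it):
        a,b=P[rng.choice(len(P),2,replace=False),:2]
        d=b-a;L=np.linalg.norm(d)
        if L<60: continue
        n=np.array([d[1],-d[0]])/L
        i=abs((P[:,:2]-a)@n)<tol
        if i.sum()>bn: bn=i.sum();best=i
    Q=P[best][:,:2];c=Q.mean(0);u=np.linalg.svd(Q-c)[2][0]
    return best,c,u
W=np.load('scene0.npy');C=np.load('scene0c.npy').astype(int)
reg=np.zeros(W.shape[:2],bool);reg[150:275,165:290]=1
m=reg&(W[...,2]>15)&(W[...,2]<240)&(W[...,0]<620)&(C.max(-1)>90)
P=W[m];i,c,u=ransac(P,3)
if u[1]<0:u=-u
t=(P[i][:,:2]-c)@u
print('door plane',i.sum(),c,u,np.degrees(np.arctan2(-u[0],u[1])),'ends',c+u*np.percentile(t,[0.5]),c+u*np.percentile(t,99.5))
P2=P[~i];P2=P2[(P2[:,1]>200)&(P2[:,2]<235)];j,c2,u2=ransac(P2,3)
t=(P2[j][:,:2]-c2)@u2
print('left wall',j.sum(),c2,u2,np.degrees(np.arctan2(u2[1],u2[0])),c2+u2*t.min(),c2+u2*t.max())
n=np.array([-u[1],u[0]]) # outwards
for nm in('scene','side'):
    W=np.load(nm+'0.npy');C=np.load(nm+'0c.npy').astype(int)
    o=(W[...,:2]-c)@n
    m=(o>26)&(o<46)&(C.max(-1)<90)&(W[...,2]>155)&(W[...,2]<245)&(W[...,1]>20)&(W[...,1]<120)
    Q=W[m];print(nm,'bar',len(Q),Q.mean(0),Q.min(0),Q.max(0),'off',o[m].mean(),'along',((Q[:,:2]-c)@u).mean())
    T=W[(abs(W[...,2]-249)<6)&(W[...,1]>0)&(W[...,1]<280)&(W[...,0]>440)&(W[...,0]<720)]
    r=cv2.convexHull(T[:,:2].astype(np.float32)); print(cv2.approxPolyDP(r,6,True)[:,0].round().tolist())
    # bystanders via colour
    R_,G,B=C[...,0],C[...,1],C[...,2]
    for k,mm in(('red',(R_>150)&(G<70)&(W[...,2]>5)&(W[...,0]<600)),('green',(G>100)&(R_<60)&(B<110)&(abs(W[...,1])<500)&(W[...,0]<620)&(W[...,2]<40))):
        q=W[mm]; 
        if len(q): print(k,len(q),np.median(q,0).round(),q.min(0).round(),q.max(0).round())
# fork line
L=[]
for nm in('scene','side'):
    W=np.load(nm+'0.npy');q=W[(W[...,2]>112)&(W[...,2]<185)&(W[...,0]>440)&(W[...,0]<530)&(W[...,1]<-105)&(W[...,1]>-165)]
    L.append(q);c=q.mean(0);v=np.linalg.svd(q-c)[2];s=(q-c)@v[0];print(nm,'fork',len(q),c,v[0],v[1],c+v[0]*s.min(),c+v[0]*s.max(),np.std((q-c)@v[1]),np.std((q-c)@v[2]))
for nm in('scene','side'):
    W=np.load(nm+'0.npy');C=np.load(nm+'0c.npy').astype(int)
    q=W[(C.max(-1)<60)&(abs(W[...,2]-6)<4)&(W[...,0]>520)&(W[...,0]<720)&(W[...,1]<-60)&(W[...,1]>-230)]
    print('foot',len(q),cv2.minAreaRect(q[:,:2].astype(np.float32)) if len(q)>5 else 0)
```

```text
door plane 1531 [570.72505455 239.07075448] [0.99559772 0.09372929] -84.62181284170846 ends [518.91629464 234.1932842 ] [619.52127925 243.66461344]Traceback (most recent call last):
  File "<stdin>", line 23, in <module>
AttributeError: 'NoneType' object has no attribute 'sum'
```

```bash
cat > m.py <<'E'
from h import *
W=np.load('scene0.npy');C=np.load('scene0c.npy').astype(int)
reg=np.zeros(W.shape[:2],bool);reg[150:275,165:290]=1
P=W[reg&(W[...,2]>15)&(W[...,2]<240)&(W[...,0]>460)&(W[...,0]<540)&(W[...,1]<230)&(C.max(-1)>90)]
rng=np.random.default_rng(0);bn=0
for _ in range(800):
    a,b=P[rng.choice(len(P),2,replace=False),:2];d=b-a;L=np.linalg.norm(d)
    if L<60: continue
    i=abs((P[:,:2]-a)@np.array([d[1],-d[0]])/L)<3
    if i.sum()>bn: bn=i.sum();best=i
Q=P[best][:,:2];c=Q.mean(0);u=np.linalg.svd(Q-c)[2][0];u=u*np.sign(u[1]);t=(Q-c)@u
print('door plane',bn,c,u,np.degrees(np.arctan2(-u[0],u[1])),'ends',c+u*np.percentile(t,0.5),c+u*np.percentile(t,99.5))
n=np.array([-u[1],u[0]])
for nm in('scene','side'):
    W=np.load(nm+'0.npy');C=np.load(nm+'0c.npy').astype(int)
    o=(W[...,:2]-c)@n
    m=(o>24)&(o<48)&(C.max(-1)<90)&(W[...,2]>155)&(W[...,2]<245)&(W[...,1]>20)&(W[...,1]<120)
    Q=W[m];print(nm,'bar',len(Q),Q.mean(0),Q.min(0),Q.max(0),'off',o[m].mean(),'along',((Q[:,:2]-c)@u).mean())
    T=W[(abs(W[...,2]-249)<6)&(W[...,1]>0)&(W[...,1]<280)&(W[...,0]>440)&(W[...,0]<720)]
    r=cv2.convexHull(T[:,:2].astype(np.float32)); print(cv2.approxPolyDP(r,6,True)[:,0].round().tolist())
    R_,G,B=C[...,0],C[...,1],C[...,2]
    for k,mm in(('red',(R_>150)&(G<70)&(W[...,2]>5)&(W[...,0]<600)),('green',(G>100)&(R_<60)&(B<110)&(abs(W[...,1])<500)&(W[...,0]<620)&(W[...,2]<40))):
        q=W[mm]
        if len(q): print(k,len(q),np.median(q,0).round(),q.min(0).round(),q.max(0).round())
    q=W[(W[...,2]>112)&(W[...,2]<185)&(W[...,0]>440)&(W[...,0]<530)&(W[...,1]<-105)&(W[...,1]>-165)]
    cc=q.mean(0);v=np.linalg.svd(q-cc)[2];s=(q-cc)@v[0];print(nm,'fork',len(q),cc,v[0],v[1],cc+v[0]*s.min(),cc+v[0]*s.max(),np.std((q-cc)@v[1]),np.std((q-cc)@v[2]))
    q=W[(C.max(-1)<60)&(abs(W[...,2]-6)<4)&(W[...,0]>520)&(W[...,0]<720)&(W[...,1]<-60)&(W[...,1]>-230)]
    print('foot',len(q),cv2.minAreaRect(q[:,:2].astype(np.float32)) if len(q)>5 else 0)
E
python3 m.py
```

```text
door plane 202 [525.87680468 116.38091199] [-0.03894448  0.99924138] 2.231918963318334 ends [528.90024494  38.80518549] [522.45797887 204.10147995]
scene bar 201 [490.13290946  67.35570294 202.95662383] [483.4828646   61.64634605 157.53486187] [503.77270887  72.13299816 243.74144717] off 37.62604048279783 along -47.595989804070356
[[676.0, 50.0], [663.0, 244.0], [520.0, 234.0], [487.0, 66.0], [551.0, 37.0]]
red 56 [407.   1.  49.] [400. -11.  38.] [418.  10.  52.]
green 383 [ 416. -154.   12.] [ 366. -213.    4.] [ 460. -120.   18.]
scene fork 33 [ 491.1456028  -134.87233649  145.96054934] [ 0.65959079  0.03442777 -0.75083601] [-0.01508191  0.99935553  0.03257395] [ 465.0749249  -136.23311252  175.63774327] [ 520.72496439 -133.32842242  112.2892941 ] 3.7215016862988737 0.6215036678121487
foot 348 ((567.70556640625, -131.60389709472656), (96.53035736083984, 68.42305755615234), 2.812999725341797)
side bar 103 [494.06211598  71.20530322 203.73588581] [487.07660233  61.55410875 155.34966137] [503.39283903  76.46860663 242.26341741] off 33.54989405708943 along -43.90233083878042
[[676.0, 52.0], [659.0, 250.0], [521.0, 235.0], [500.0, 70.0], [527.0, 43.0]]
red 32 [412.   3.  48.] [402.  -9.  42.] [420.  12.  52.]
green 579 [ 392. -175.   10.] [ 336. -235.   -0.] [ 463. -115.   20.]
side fork 102 [ 491.75700761 -134.33003151  143.72995622] [ 0.66988863  0.05144746 -0.74067697] [0.04625996 0.99276593 0.11079636] [ 464.34067804 -136.43560636  174.04341896] [ 518.76366579 -132.25591944  113.86945559] 4.750836320909647 1.8402039087394724
foot 75 ((569.2695922851562, -139.61358642578125), (98.64254760742188, 38.517784118652344), 3.0040414333343506)
```

```bash
cat >> h.py <<'E'
def yaw(deg,tilt=None): # tool down, tool y axis at heading deg
    y=np.array([np.cos(np.radians(deg)),np.sin(np.radians(deg)),0]);z=np.array([0,0,-1.])
    return R.from_matrix(np.stack([np.cross(y,z),y,z],1))
def plan(goals):
    s=ctrl.observe();p=np.array(s['ee_pos']);r=R.from_quat(s['ee_rot'])
    print('now',p.round(1),'yaw',round(np.degrees(np.arctan2(*r.as_matrix()[1::-1,1])),2),'F',np.round(s['contact_force'],1),'gap',round(s['finger_gap'],1),'t',s['time_s'],'q',np.round(s['joints'],2))
    for q,g in goals:
        print(np.round(np.r_[r.inv().apply(np.array(q)-p)/800,(r.inv()*g).as_rotvec()/np.radians(60)],4).tolist())
E
python3 -c "
from h import *
plan([((345,-290,330),yaw(165)),((493,69,330),yaw(220))])"
```

```text
now [ 202.4 -643.5  236.7] yaw 107.46 F [0.  0.2 0.6] gap 87.6 t 0.1 q [-0.98  0.36  0.01 -0.   -1.22 -0.29]
[-0.3026, 0.3682, -0.1161, 0.0014, 0.0006, -0.959]
[-0.6137, 0.7408, -0.1156, 0.0011, 0.0014, -1.8757]
```

```bash
python3 -m handwheel '[[[1,-0.30,0.37,-0.116,0.001,0.001,-0.96],[1,-0.30,0.37,-0.116,0.001,0.001,-0.96],[1,-0.30,0.37,-0.116,0.001,0.001,-0.96],[1,-0.30,0.37,-0.116,0.001,0.001,-0.96],[1,-0.30,0.37,-0.116,0.001,0.001,-0.96],[1,-0.30,0.37,-0.116,0.001,0.001,-0.96],[1,-0.30,0.37,-0.116,0.001,0.001,-0.96],[1,-0.30,0.37,-0.116,0.001,0.001,-0.96]]]'
python3 -c "
from h import *
plan([((493,69,330),yaw(220))])"
```

```text
time_s: 0.9
ee_pos: [342.8, -287.4, 331.0]
ee_rot: [-0.611, 0.792, -0.001, -0.0]
contact_force: [1.6, -0.7, 0.1]
finger_gap: 87.8
gripper_force: 0.0
now [ 342.8 -287.4  331. ] yaw 165.3 F [ 1.6 -0.7  0.1] gap 87.8 t 0.9 q [-0.25 -0.08 -0.3   0.   -1.35 -0.  ]
[-0.4786, -0.0685, 0.0008, -0.0005, -0.0015, -0.9117]
```

```bash
python3 -m handwheel '[[[1,-0.479,-0.068,0,0,-0.001,-0.912],[1,-0.479,-0.068,0,0,-0.001,-0.912],[1,-0.479,-0.068,0,0,-0.001,-0.912],[1,-0.479,-0.068,0,0,-0.001,-0.912],[1,-0.479,-0.068,0,0,-0.001,-0.912],[1,-0.479,-0.068,0,0,-0.001,-0.912],[1,-0.479,-0.068,0,0,-0.001,-0.912],[1,-0.479,-0.068,0,0,-0.001,-0.912]]]'
python3 -c "
from h import *
plan([((493,69,330),yaw(272.2))])"
```

```text
time_s: 1.7
ee_pos: [494.4, 69.5, 329.5]
ee_rot: [0.906, -0.423, -0.0, 0.0]
contact_force: [0.3, -0.6, -0.2]
finger_gap: 87.7
gripper_force: 0.0
now [494.4  69.5 329.5] yaw -140.01 F [ 0.3 -0.6 -0.2] gap 87.7 t 1.7 q [ 0.53  0.02 -0.21  0.   -1.35  0.16]
[-0.0006, 0.0017, -0.0006, 0.0005, 0.0003, -0.8702]
```

```bash
python3 -m handwheel '[[[1,-0.001,0.001,0,0,0,-0.87],[1,-0.001,0.001,0,0,0,-0.87],[1,-0.001,0.001,0,0,0,-0.87],[1,-0.001,0.001,0,0,0,-0.87],[1,-0.001,0.001,0,0,0,-0.87],[1,-0.001,0.001,0,0,0,-0.87],[1,-0.001,0.001,0,0,0,-0.87]]]'
python3 - <<'E'
from h import *
cam('wrist','wrist1.png')
plan([((493,69,208),yaw(272.2))])
E
```

```text
time_s: 2.4
ee_pos: [492.6, 66.8, 329.5]
ee_rot: [1.0, 0.019, -0.0, 0.0]
contact_force: [-0.8, -0.5, -0.3]
finger_gap: 87.8
gripper_force: 0.0
now [492.7  66.8 329.6] yaw -88.12 F [-0.6  0.2  0.7] gap 87.5 t 2.45 q [ 0.53  0.01 -0.21  0.   -1.35  1.07]
[0.0006, -0.0028, 0.152, 0.0005, 0.0007, -0.0053]
```

View pics/wrist1.png

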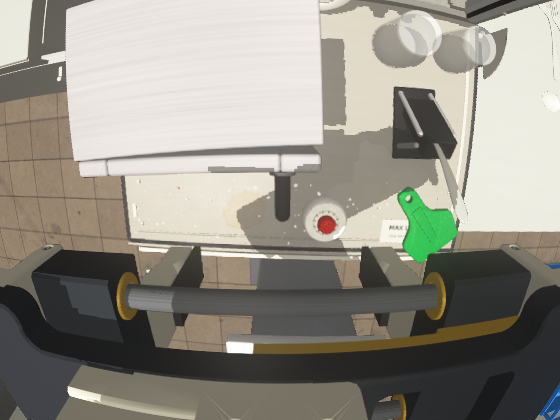

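The bar is at column 282, centred between the finger tips (about 188 and 375), so I'll descend.

```bash
python3 -m handwheel '[[[1,0.001,-0.002,0.152,0,0,0],[1,0.001,-0.002,0.152,0,0,0],[1,0.001,-0.002,0.152,0,0,0],[1,0.001,-0.002,0.152,0,0,0],[-1,0.001,-0.002,0.152,0,0,0],[-1,0.001,-0.002,0.152,0,0,0],[-1,0.001,-0.002,0.152,0,0,0],[-1,0.001,-0.002,0.152,0,0,0]]]'
python3 -m handwheel '[[[-1,0,0,0,0,0,0],[-1,0,0,0,0,0,0],[-1,0,0,0,0,0,0],[-1,0,0,0,0,0,0]]]'
cat > arc.py <<'E'
from h import *
import sys
s=ctrl.observe();H=np.array([521,237]);p=np.array(s['ee_pos']);r=R.from_quat(s['ee_rot'])
g=[]
for d in map(float,sys.argv[1:]):
    a=R.from_euler('z',-d,degrees=True)
    v=np.array([*(p[:2]-H),0]);q=a.apply(v);g.append(((q[0]+H[0],q[1]+H[1],p[2]),a*r))
plan(g)
E
python3 arc.py 7 14 21 28 35 42 49 56
```

```text
time_s: 3.25
ee_pos: [494.1, 68.7, 209.4]
ee_rot: [1.0, 0.017, 0.001, -0.0]
contact_force: [-0.1, -0.0, 0.2]
finger_gap: 61.1
gripper_force: 0.0
time_s: 3.65
ee_pos: [493.6, 68.4, 208.3]
ee_rot: [1.0, 0.017, -0.0, 0.0]
contact_force: [0.1, -0.8, -0.6]
finger_gap: 28.8
gripper_force: 0.0
now [493.6  68.4 208.3] yaw -88.02 F [ 0.1 -0.8 -0.6] gap 28.8 t 3.65 q [ 0.53  0.09 -0.41  0.   -1.07  1.07]
[-0.0252, -0.0066, 0.0, 0.0, -0.0001, 0.1167]
[-0.0494, -0.0163, 0.0, 0.0001, -0.0001, 0.2333]
[-0.0723, -0.0288, 0.0, 0.0001, -0.0002, 0.35]
[-0.0935, -0.044, 0.0, 0.0001, -0.0002, 0.4667]
[-0.1126, -0.0617, -0.0, 0.0001, -0.0003, 0.5833]
[-0.1295, -0.0816, -0.0, 0.0002, -0.0003, 0.7]
[-0.1438, -0.1034, -0.0, 0.0002, -0.0004, 0.8167]
[-0.1553, -0.1268, -0.0, 0.0002, -0.0004, 0.9333]
```

```bash
python3 -m handwheel '[[[-1,0,0,0,0,0,0],[-1,0,0,0,0,0,0],[-1,0,0,0,0,0,0],[-1,0,0,0,0,0,0],[-1,0,0,0,0,0,0]]]'
python3 -m handwheel '[[[-1,-0.013,-0.003,0,0,0,0.058],[-1,-0.025,-0.0066,0,0,0,0.117],[-1,-0.037,-0.011,0,0,0,0.175],[-1,-0.0494,-0.0163,0,0,0,0.233],[-1,-0.0494,-0.0163,0,0,0,0.233]]]'
python3 arc.py 5 10 15 20 25 30 35 40
```

```text
time_s: 4.15
ee_pos: [492.4, 65.9, 208.1]
ee_rot: [1.0, 0.017, -0.002, 0.002]
contact_force: [-2.7, -11.8, 3.3]
finger_gap: 11.6
gripper_force: 30.0
time_s: 4.65
ee_pos: [451.4, 78.3, 208.1]
ee_rot: [0.994, -0.106, -0.001, 0.002]
contact_force: [-3.3, -8.3, 3.7]
finger_gap: 11.6
gripper_force: 30.0
now [451.4  78.3 208.1] yaw -102.14 F [-3.3 -8.3  3.7] gap 11.6 t 4.65 q [ 0.6   0.02 -0.49  0.   -1.07  0.75]
[-0.0183, -0.0046, 0.0, 0.0002, -0.0003, 0.0833]
[-0.0362, -0.0108, 0.0, 0.0004, -0.0006, 0.1667]
[-0.0534, -0.0184, 0.0001, 0.0006, -0.0009, 0.25]
[-0.07, -0.0276, 0.0001, 0.0007, -0.0012, 0.3333]
[-0.0856, -0.0382, 0.0, 0.0009, -0.0015, 0.4167]
[-0.1003, -0.0501, 0.0, 0.0011, -0.0018, 0.5]
[-0.1139, -0.0632, 0.0, 0.0013, -0.0022, 0.5833]
[-0.1263, -0.0775, -0.0, 0.0015, -0.0025, 0.6667]
```

```bash
python3 -m handwheel '[[[-1,-0.018,-0.0046,0,0,0,0.083],[-1,-0.036,-0.011,0,0,0,0.167],[-1,-0.053,-0.018,0,0,0,0.25],[-1,-0.07,-0.028,0,0,0,0.333],[-1,-0.086,-0.038,0,0,0,0.417],[-1,-0.1,-0.05,0,0,0,0.5],[-1,-0.114,-0.063,0,0,0,0.583],[-1,-0.126,-0.078,0,0,0,0.667]]]'
python3 arc.py 5 10 15 20 25 30 35 40
```

```text
time_s: 5.45
ee_pos: [366.4, 160.9, 208.1]
ee_rot: [0.898, -0.44, -0.0, 0.002]
contact_force: [-3.4, -4.1, 4.7]
finger_gap: 11.9
gripper_force: 30.0
now [366.4 160.9 208.1] yaw -142.26 F [-3.4 -4.1  4.7] gap 11.9 t 5.45 q [ 0.91 -0.09 -0.59 -0.   -1.07 -0.25]
[-0.0182, -0.0046, -0.0, -0.0001, -0.0003, 0.0833]
[-0.036, -0.0107, -0.0001, -0.0001, -0.0006, 0.1667]
[-0.0531, -0.0183, -0.0001, -0.0002, -0.0009, 0.25]
[-0.0696, -0.0275, -0.0001, -0.0002, -0.0011, 0.3333]
[-0.0851, -0.038, -0.0002, -0.0003, -0.0014, 0.4167]
[-0.0997, -0.0498, -0.0002, -0.0004, -0.0017, 0.5]
[-0.1132, -0.0629, -0.0003, -0.0004, -0.002, 0.5833]
[-0.1255, -0.0771, -0.0004, -0.0005, -0.0023, 0.6667]
```

```bash
python3 -m handwheel '[[[-1,-0.018,-0.0046,0,0,0,0.083],[-1,-0.036,-0.011,0,0,0,0.167],[-1,-0.053,-0.018,0,0,0,0.25],[-1,-0.07,-0.028,0,0,0,0.333],[-1,-0.085,-0.038,0,0,0,0.417],[-1,-0.1,-0.05,0,0,0,0.5],[-1,-0.113,-0.063,0,0,0,0.583],[-1,-0.1255,-0.077,0,0,0,0.667]]]'
python3 -m handwheel '[[[-1,0,0,0,0,0,0],[-1,0,0,0,0,0,0],[0.0,0,0,0,0,0,0],[0.0,0,0,0,0,0,0],[0.0,0,0,0,0,0,0],[0.0,0,0,0,0,0,0],[0.0,0,0,0,0,0,0]]]'
python3 -c "
from h import *
plan([])"
```

```text
time_s: 6.25
ee_pos: [355.3, 279.1, 208.2]
ee_rot: [-0.693, 0.721, -0.001, -0.0]
contact_force: [11.9, -4.8, -4.8]
finger_gap: 11.2
gripper_force: 30.0
time_s: 6.95
ee_pos: [354.7, 279.1, 208.2]
ee_rot: [-0.694, 0.72, -0.0, -0.0]
contact_force: [-0.4, -0.1, -0.1]
finger_gap: 42.3
gripper_force: 0.0
now [354.7 279.1 208.2] yaw 177.97 F [-0.4 -0.1 -0.1] gap 42.3 t 6.95 q [ 1.11  0.01 -0.5  -0.   -1.06 -1.14]
```

```bash
python3 -m handwheel '[[[0.2,0,0,-0.02,0,0,0],[0.6,0,0,-0.08,0,0,0],[1,0,0,-0.15,0,0,0],[1,0,0,-0.15,0,0,0],[1,0,0,-0.15,0,0,0]]]'
cat > fk.py <<'E'
from h import *
f=np.array([.665,.043,-.746]);f/=np.linalg.norm(f)
G=np.array([491.3,-134.5,144.5])+f*(-16)   # ~20 mm from the handle end
z=f;x=np.cross([-1,0,-.891],z);x/=np.linalg.norm(x);y=np.cross(z,x)
F=R.from_matrix(np.stack([x,y,z],1))
def tcp(back): return G+f*(8-back)
E
python3 -c "
from fk import *
print(tcp(0),tcp(110))
plan([((400,60,330),yaw(178)),(tcp(110),F)])"
```

```text
time_s: 7.45
ee_pos: [355.1, 279.8, 329.9]
ee_rot: [-0.694, 0.72, 0.001, 0.002]
contact_force: [-0.5, -0.1, -0.5]
finger_gap: 78.5
gripper_force: 0.0
[ 485.98156871 -134.84389856  150.46624022] [ 412.85313841 -139.57250383  232.50204323]
now [355.1 279.8 329.9] yaw 177.97 F [-0.5 -0.1 -0.5] gap 78.5 t 7.45 q [ 1.11 -0.07 -0.29  0.   -1.35 -1.14]
[0.2726, -0.0658, -0.0009, -0.0014, 0.0029, -0.0005]
[0.5217, -0.0905, 0.1203, 0.6929, -0.0488, -0.0483]
```

```bash
python3 -m handwheel '[[[1,0.5,-0.07,-0.03,0,0,0],[1,0.5,-0.07,-0.03,0,0,0],[1,0.5,-0.07,-0.03,0,0,0],[1,0.5,-0.07,-0.03,0.1,0,0],[1,0.522,-0.09,-0.03,0.25,-0.01,-0.01],[1,0.522,-0.09,-0.03,0.4,-0.02,-0.02],[1,0.522,-0.09,-0.03,0.55,-0.03,-0.03],[1,0.522,-0.09,-0.03,0.693,-0.049,-0.048]]]'
python3 -c "
from fk import *
plan([(tcp(110),F)])
r=R.from_quat(ctrl.observe()['ee_rot']).as_matrix();print(r.round(3));print(F.as_matrix().round(3))"
```

```text
time_s: 8.25
ee_pos: [403.8, -100.5, 346.8]
ee_rot: [0.674, -0.665, 0.214, -0.241]
contact_force: [1.2, -0.1, -0.8]
finger_gap: 87.6
gripper_force: 0.0
now [ 403.8 -100.5  346.8] yaw -179.99 F [ 1.2 -0.1 -0.8] gap 87.6 t 8.25 q [ 0.44 -0.62 -0.87  0.34 -0.74 -0.61]
[0.0536, 0.078, 0.1182, 0.0698, -0.0027, -0.0028]
[[ 0.025 -0.793  0.609]
 [-0.999 -0.     0.04 ]
 [-0.032 -0.609 -0.792]]
[[ 0.029 -0.746  0.665]
 [-0.999  0.     0.043]
 [-0.032 -0.665 -0.746]]
```

```bash
python3 -m handwheel '[[[1,0.0536,0.078,0.118,0.07,-0.003,-0.003],[1,0.0536,0.078,0.118,0.07,-0.003,-0.003],[1,0.0536,0.078,0.118,0.07,-0.003,-0.003],[1,0.0536,0.078,0.118,0.07,-0.003,-0.003],[1,0.0536,0.078,0.118,0.07,-0.003,-0.003]]]'
python3 - <<'E'
from fk import *
plan([(tcp(110),F),(tcp(0),F)])
cam('wrist','wrist2.png')
d=cam('scene','scene2.png');W=pts(d);q=W[(W[...,2]>112)&(W[...,2]<185)&(W[...,0]>440)&(W[...,0]<530)&(W[...,1]<-105)&(W[...,1]>-165)];print(len(q),q.mean(0) if len(q) else 0)
E
```

```text
time_s: 8.75
ee_pos: [415.9, -146.6, 237.0]
ee_rot: [0.667, -0.657, 0.229, -0.265]
contact_force: [1.2, -0.3, 0.6]
finger_gap: 87.6
gripper_force: 0.0
now [ 415.9 -146.6  237. ] yaw 179.67 F [ 1.2 -0.3  0.6] gap 87.6 t 8.75 q [ 0.14 -0.43 -1.02  0.16 -0.28 -0.26]
[-0.0086, 0.0066, 0.0022, 0.014, 0.0091, -0.0048]
[-0.0073, 0.0045, 0.1396, 0.014, 0.0091, -0.0048]
33 [ 491.54106807 -135.23970871  145.62342613]
```

View pics/wrist2.png

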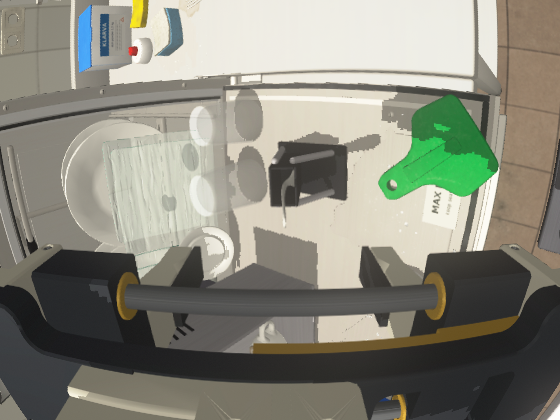

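View pics/scene2.png

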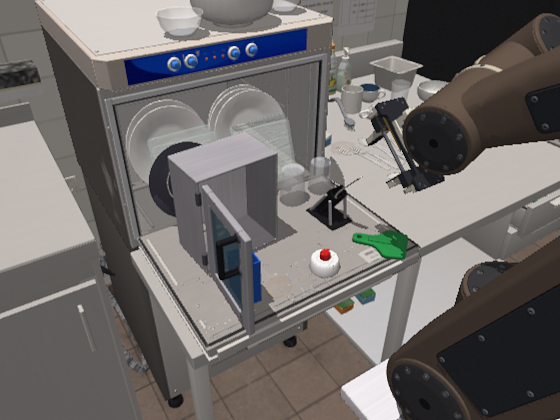

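The door stands at roughly a right angle, with the blue pocket at (250,275). The fork is still in the drainer, and its handle end shows at (285,225) in the wrist view, between the fingers. Moving in along the fork.

```bash
python3 -m handwheel '[[[1,-0.008,0.006,0.03,0.014,0.009,-0.005],[1,-0.008,0.006,0.07,0.014,0.009,-0.005],[1,-0.0073,0.0045,0.11,0.014,0.009,-0.005],[1,-0.0073,0.0045,0.14,0.014,0.009,-0.005],[1,-0.0073,0.0045,0.14,0.014,0.009,-0.005],[1,-0.0073,0.0045,0.14,0.014,0.009,-0.005]]]'
python3 - <<'E'
from fk import *
plan([(tcp(0),F)])
E
```

```text
time_s: 9.45
ee_pos: [472.5, -141.7, 170.9]
ee_rot: [0.673, -0.653, 0.223, -0.268]
contact_force: [0.5, 0.1, 0.3]
finger_gap: 87.8
gripper_force: 0.0
now [ 472.5 -141.7  170.9] yaw -179.68 F [0.5 0.1 0.3] gap 87.8 t 9.45 q [ 0.11 -0.16 -1.02  0.05 -0.   -0.13]
[-0.0064, 0.0038, 0.0309, 0.0177, 0.026, 0.0031]
```

Run:
```python
from fk import *
from scipy.optimize import least_squares as ls
D=[(202.5,-643.9,237.6,.359,.012,-1.224),(342.8,-287.4,331,-.08,-.30,-1.35),(494.4,69.5,329.5,.02,-.21,-1.35),(493.6,68.4,208.3,.09,-.41,-1.07),(451.4,78.3,208.1,.02,-.49,-1.07),(366.4,160.9,208.1,-.09,-.59,-1.07),(354.7,279.1,208.2,.01,-.5,-1.06),(355.1,279.8,329.9,-.07,-.29,-1.35),(472.5,-141.7,170.9,-.16,-1.02,0)]
D=np.array(D);rho=np.sqrt(D[:,0]**2+D[:,1]**2-190**2)
def k(p,q2,q3,q5):
    a,L2,L3,h,w,e=p;f=q2-q3
    return a+L2*np.sin(q2)+L3*np.cos(f+e)+w*np.cos(f-q5),h+L2*np.cos(q2)-L3*np.sin(f+e)-w*np.sin(f-q5)
s=ls(lambda p:np.r_[k(p,*D[:,3:].T)[0]-rho,k(p,*D[:,3:].T)[1]-D[:,2]],[0,500,400,100,250,0]);p=s.x;print(p.round(2),s.fun.round(1))
t=tcp(0)
for (X,Y,Z) in [t,t+f*-8]:
  r=np.sqrt(X*X+Y*Y-190**2)
  for tilt in(41,38,35,30,25,20):
    th=np.pi/2-np.radians(tilt)
    g=ls(lambda q:[k(p,q[0],q[1],q[0]-q[1]-th)[0]-r,k(p,q[0],q[1],q[0]-q[1]-th)[1]-Z],[-.1,-.9]);q=g.x;print(tilt,q.round(2),round(q[0]-q[1]-th,2),g.cost.round(2))
```

```text
[3.4100e+00 6.0385e+02 4.6196e+02 2.1735e+02 3.8375e+02 1.0000e-02] [ 0.7  0.3 -1.   0.6 -3.9  0.5  1.3  1.1  0.4  0.1 -0.6 -1.8  1.3 -0.1
  1.5 -0.2  0.9 -1.2]
41 [-0.09 -1.04] 0.1 0.0
38 [-0.09 -0.99] -0.0 0.0
35 [-0.09 -0.95] -0.1 0.0
30 [-0.07 -0.88] -0.24 0.0
25 [-0.05 -0.81] -0.37 0.0
20 [-0.02 -0.74] -0.5 0.0
41 [-0.11 -1.04] 0.07 0.0
38 [-0.12 -0.99] -0.03 0.0
35 [-0.11 -0.95] -0.12 0.0
30 [-0.09 -0.88] -0.26 0.0
25 [-0.07 -0.81] -0.39 0.0
20 [-0.03 -0.74] -0.51 0.0
```

```bash
cat >> fk.py <<'E'
t=np.radians(33);z=np.array([np.sin(t),.04,-np.cos(t)]);z/=np.linalg.norm(z)
x=np.cross([-np.cos(t),0,-np.sin(t)],z);x/=np.linalg.norm(x)
F2=R.from_matrix(np.stack([x,np.cross(z,x),z],1));T2=G+8*z+np.array([-1,0,-1.5])
E
python3 -c "
from fk import *
plan([(T2,F2)])"
```

```text
now [ 472.5 -141.7  170.9] yaw -179.68 F [0.5 0.1 0.3] gap 87.8 t 9.45 q [ 0.11 -0.16 -1.02  0.05 -0.   -0.13]
[-0.0063, 0.0075, 0.0315, -0.1273, 0.0285, 0.0111]
```

```bash
python3 -m handwheel '[[[1,-0.006,0.0075,0,-0.127,0.028,0.011],[1,-0.006,0.0075,0.01,-0.127,0.028,0.011],[1,-0.006,0.0075,0.0315,-0.127,0.028,0.011],[1,-0.006,0.0075,0.0315,-0.127,0.028,0.011],[1,-0.006,0.0075,0.0315,-0.127,0.028,0.011]]]'
python3 -c "
from fk import *
plan([(T2,F2)])"
```

```text
time_s: 9.95
ee_pos: [483.8, -137.9, 148.9]
ee_rot: [0.682, -0.674, 0.185, -0.215]
contact_force: [-0.6, 0.2, -0.1]
finger_gap: 87.4
gripper_force: 0.0
now [ 483.8 -137.9  148.9] yaw 179.89 F [-0.6  0.2 -0.1] gap 87.4 t 9.95 q [ 0.11 -0.09 -1.02  0.27 -0.07 -0.36]
[-0.0037, 0.0002, 0.0011, 0.0025, 0.0031, -0.0017]
```

Within 3 mm. Closing.

```bash
for i in 1 ; do python3 -m handwheel '[[[-1,-0.003,0,0.001,0,0,0],[-1,-0.003,0,0.001,0,0,0],[-1,-0.003,0,0.001,0,0,0],[-1,-0.003,0,0.001,0,0,0],[-1,-0.003,0,0.001,0,0,0],[-1,-0.003,0,0.001,0,0,0],[-1,-0.003,0,0.001,0,0,0],[-1,-0.003,0,0.001,0,0,0]]]'; python3 -m handwheel '[[[-1,0,0,0,0,0,0],[-1,0,0,0,0,0,0],[-1,0,0,0,0,0,0],[-1,0,0,0,0,0,0],[-1,0,0,0,0,0,0]]]'; done
python3 -c "
from fk import *
s=ctrl.observe();p=np.array(s['ee_pos'])
plan([(p-f*60,R.from_quat(s['ee_rot'])),(p-f*115,R.from_quat(s['ee_rot']))])"
```

```text
time_s: 10.75
ee_pos: [484.8, -136.2, 147.9]
ee_rot: [0.682, -0.674, 0.184, -0.215]
contact_force: [-0.1, -0.6, -0.6]
finger_gap: 29.4
gripper_force: 0.0
time_s: 11.25
ee_pos: [488.2, -135.4, 150.7]
ee_rot: [0.682, -0.673, 0.186, -0.217]
contact_force: [6.8, -1.2, 0.7]
finger_gap: 6.0
gripper_force: 28.7
now [ 488.2 -135.4  150.7] yaw 179.96 F [ 6.8 -1.2  0.7] gap 6.0 t 11.25 q [ 0.12 -0.08 -1.01  0.27 -0.06 -0.37]
[-0.0002, 0.0112, -0.0742, 0.0, 0.0, 0.0]
[-0.0004, 0.0214, -0.1421, 0.0, 0.0, 0.0]
```

```bash
python3 -m handwheel '[[[-1,0,0.003,-0.025,0,0,0],[-1,0,0.006,-0.05,0,0,0],[-1,0,0.008,-0.075,0,0,0],[-1,0,0.01,-0.1,0,0,0],[-1,0,0.012,-0.125,0,0,0],[-1,0,0.013,-0.142,0,0,0],[-1,0,0.013,-0.142,0,0,0]]]'
python3 - <<'E'
from fk import *
d=cam('side','side3.png');W=pts(d);C=d['pixels']
m=cam('scene','scene3.png')
plan([])
# door measurement from side view: door top strip
for n,dd in(('side',d),('scene',m)):
    W=pts(dd);q=W[(abs(W[...,2]-247)<7)&(W[...,1]>205)&(W[...,1]<275)&(W[...,0]>300)&(W[...,0]<500)]
    if len(q)>5:
        c=q.mean(0);v=np.linalg.svd(q[:,:2]-c[:2])[2];s=(q[:,:2]-c[:2])@v[0];print(n,'doortop',len(q),c,v[0],s.min(),s.max(),np.percentile((q[:,:2]-c[:2])@v[1],[2,98]))
    C=dd['pixels'].astype(int);b=W[(C[...,2]>C[...,0]+50)&(W[...,2]>15)&(W[...,2]<140)&(W[...,0]>300)&(W[...,0]<520)&(W[...,1]>120)&(W[...,1]<260)]
    print('blue',len(b))
    for lo,hi in((20,60),(60,100),(100,122),(122,138)):
        k=b[(b[:,2]>lo)&(b[:,2]<hi)]
        if len(k)>3: print(lo,len(k),k.min(0).round(),k.max(0).round())
a=cv2.imread('pics/side3.png')[110:330,170:370];b=cv2.imread('pics/scene3.png')[130:350,180:420]
cv2.imwrite('pics/c3.png',cv2.resize(np.hstack([a,b]),None,fx=1.8,fy=1.8,interpolation=cv2.INTER_CUBIC))
E
```

```text
time_s: 11.95
ee_pos: [414.7, -141.2, 239.6]
ee_rot: [0.682, -0.674, 0.185, -0.216]
contact_force: [0.9, 0.0, 0.3]
finger_gap: 5.6
gripper_force: 29.8
now [ 414.7 -141.2  237.6] yaw 179.88 F [-0.4 -0.3 -0.9] gap 5.8 t 12.05 q [ 0.16 -0.38 -0.89  0.09 -0.49 -0.22]
side doortop 512 [408.7580846  239.46268922 246.13976539] [ 0.99646171 -0.08404792] -85.21299578909834 91.83710888257272 [-10.18312653  20.70949133]
blue 0
scene doortop 643 [395.02724384 238.36241195 246.7955259 ] [-0.99532944  0.09653656] -104.34903947395016 71.54266650217357 [-11.13723567  26.61935578]
blue 320
20 92 [381. 183.  21.] [388. 199.  60.]
60 95 [381. 184.  60.] [388. 200.  99.]
100 73 [381. 182. 101.] [413. 199. 122.]
122 60 [382. 181. 122.] [415. 199. 133.]
```

View pics/c3.png

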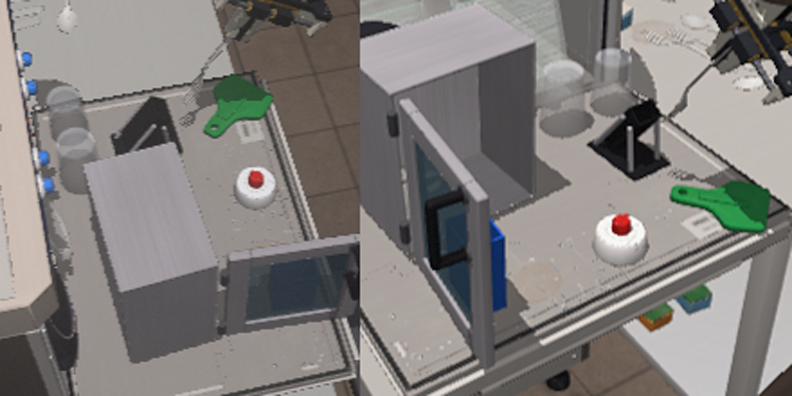

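The fork is held and clear of the drainer. The door is open, with the pocket on its right face. Next I'll turn the fork upright and carry it over.

```bash
python3 -c "
from fk import *
plan([((414,-80,355),yaw(178))])"
```

```text
now [ 414.7 -141.2  237.6] yaw 179.88 F [-0.4 -0.3 -0.9] gap 5.8 t 12.05 q [ 0.16 -0.38 -0.89  0.09 -0.49 -0.22]
[-0.0822, -0.0785, -0.1203, -0.5453, 0.052, 0.0431]
```

```bash
python3 -m handwheel '[[[-1,-0.02,-0.03,-0.05,0,0,0],[-1,-0.06,-0.06,-0.1,-0.05,0,0],[-1,-0.08,-0.078,-0.12,-0.15,0.01,0.01],[-1,-0.08,-0.078,-0.12,-0.28,0.03,0.02],[-1,-0.082,-0.078,-0.12,-0.41,0.04,0.03],[-1,-0.082,-0.078,-0.12,-0.545,0.052,0.043],[-1,-0.082,-0.078,-0.12,-0.545,0.052,0.043]]]'
python3 -c "
from fk import *
plan([((414,204,355),yaw(178))])"
```

```text
time_s: 12.75
ee_pos: [417.1, -79.2, 350.5]
ee_rot: [-0.694, 0.72, 0.004, -0.006]
contact_force: [-0.2, 0.1, -2.1]
finger_gap: 5.7
gripper_force: 29.8
now [417.1 -79.2 350.5] yaw 177.96 F [-0.2  0.1 -2.1] gap 5.7 t 12.75 q [ 0.28 -0.12 -0.29 -0.   -1.42 -0.32]
[-0.3537, 0.0166, -0.0067, 0.0135, -0.0033, -0.0006]
```

```bash
python3 -m handwheel '[[[-1,-0.05,0.003,-0.007,0.013,-0.003,0],[-1,-0.1,0.006,-0.007,0.013,-0.003,0],[-1,-0.15,0.008,-0.007,0.013,-0.003,0],[-1,-0.2,0.012,-0.007,0.013,-0.003,0],[-1,-0.25,0.014,-0.007,0.013,-0.003,0],[-1,-0.3,0.016,-0.007,0.013,-0.003,0],[-1,-0.354,0.0166,-0.007,0.013,-0.003,0],[-1,-0.354,0.0166,-0.007,0.013,-0.003,0]]]'
cat > look.py <<'E'
from fk import *
import sys
k=sys.argv[1]
p=np.array(ctrl.observe()['ee_pos']);plan([])
im=[]
for n in('side','scene'):
    d=cam(n,n+k+'.png');W=pts(d);C=d['pixels'].astype(int)
    h=np.hypot(W[...,0]-p[0],W[...,1]-p[1])
    q=W[(h<45)&(W[...,2]<p[2]-25)&(W[...,2]>160)&(W[...,1]<225)]
    if len(q)>8:
        print(n,'fork',len(q),'z',q[:,2].min(),q[:,2].max())
        for lo in range(int(q[:,2].min()),int(q[:,2].max()),25):
            g=q[(q[:,2]>=lo)&(q[:,2]<lo+25)]
            if len(g): print(lo,len(g),g.mean(0).round(1),g.min(0).round(),g.max(0).round())
    b=W[(C[...,2]>C[...,0]+40)&(C[...,2]>C[...,1]+15)&(W[...,2]>15)&(W[...,2]<140)&(W[...,0]>300)&(W[...,0]<520)&(W[...,1]>120)&(W[...,1]<260)]
    k2=b[(b[:,2]>118)]
    if len(k2)>3: print(n,'rim',len(k2),k2.min(0).round(),k2.max(0).round())
E
python3 look.py 4
python3 - <<'E'
from h import *
cam('wrist','w4.png')
a=cv2.imread('pics/side4.png')[200:330,230:370];b=cv2.imread('pics/scene4.png')[150:350,180:330]
w=cv2.imread('pics/w4.png')
cv2.imwrite('pics/c4.png',np.hstack([cv2.resize(b,(300,400)),cv2.resize(w,(500,400))]))
E
```

```text
time_s: 13.55
ee_pos: [410.6, 207.3, 357.9]
ee_rot: [-0.696, 0.718, -0.004, 0.005]
contact_force: [-0.6, -0.3, -1.3]
finger_gap: 5.7
gripper_force: 29.8
now [410.6 207.3 357.9] yaw 178.18 F [-0.6 -0.3 -1.3] gap 5.7 t 13.55 q [ 0.91 -0.07 -0.24  0.01 -1.4  -0.94]
side fork 75 z 195.5447158998088 332.64110078520775
195 15 [404.4 203.1 209.4] [402. 197. 196.] [408. 213. 218.]
220 8 [404.4 210.1 230.7] [403. 199. 224.] [406. 218. 242.]
245 13 [408.9 211.1 255.6] [405. 205. 246.] [415. 217. 266.]
270 14 [415.1 208.2 282.4] [414. 204. 270.] [416. 213. 293.]
295 18 [414.7 208.6 310.3] [414. 203. 296.] [416. 214. 320.]
320 7 [413.2 211.3 328.2] [412. 207. 324.] [414. 214. 333.]
scene fork 383 z 194.00791921339157 332.8881951169361
194 27 [404.7 197.6 207.7] [402. 190. 194.] [408. 211. 218.]
219 106 [404.  203.4 233.6] [402. 190. 219.] [407. 215. 244.]
244 90 [408.2 203.  253.8] [403. 193. 244.] [448. 224. 269.]
269 54 [414.  202.4 281.9] [411. 197. 269.] [418. 207. 293.]
294 64 [413.7 202.8 306.6] [410. 198. 295.] [416. 208. 319.]
319 42 [412.4 202.8 326.3] [409. 195. 319.] [414. 209. 333.]
scene rim 80 [325. 180. 118.] [417. 232. 137.]
```

View pics/c4.png

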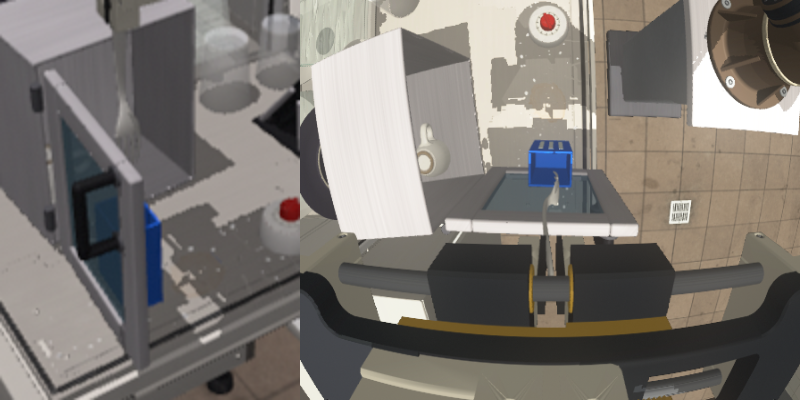

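The fork hangs near vertical above the pocket, which shows at about (552,163) in the right pane. I'll locate the pocket rim and the tips in the wrist depth image.

```bash
cat > wr.py <<'E'
from fk import *
d=cam('wrist');K=np.array(d['camera_matrix']);T=np.array(d['world_from_camera']);zc=d['depth'].astype(float);C=d['pixels'].astype(int)
v,u=np.mgrid[:420,:560];a=(u-K[0,2])/K[0,0];b=(v-K[1,2])/K[1,1];th=np.hypot(a,b)+1e-9
P=np.stack([np.tan(th)*a/th*zc,np.tan(th)*b/th*zc,zc],-1);W=P@T[:3,:3].T+T[:3,3];W[(zc==0)|(th>1.4)]=np.nan
blue=(C[...,2]>C[...,0]+40)&(C[...,2]>C[...,1]+25)&(v<220)&(v>120)&(u>230)&(u<330)
q=W[blue];q=q[~np.isnan(q[:,0])];print('blue',len(q),q[:,2].min(),q[:,2].max())
r=q[(q[:,2]>122)&(q[:,2]<138)];print('rim',len(r),r.min(0).round(1),r.max(0).round(1));R_=cv2.minAreaRect(r[:,:2].astype(np.float32));print(R_,cv2.boxPoints(R_).round(1).tolist())
p=np.array(ctrl.observe()['ee_pos'])
q=W[(np.hypot(W[...,0]-p[0],W[...,1]-p[1])<40)&(W[...,2]<p[2]-15)&(W[...,2]>150)&(v<300)&(u>200)&(u<350)]
for lo in range(150,340,20):
    g=q[(q[:,2]>=lo)&(q[:,2]<lo+20)]
    if len(g): print(lo,len(g),g.mean(0).round(1),g.min(0).round(),g.max(0).round())
t=W[(abs(W[...,2]-247)<5)&(W[...,1]>200)&(W[...,1]<290)&(W[...,0]>300)&(W[...,0]<530)]
if len(t)>5:R_=cv2.minAreaRect(t[:,:2].astype(np.float32));print('doortop',R_,cv2.boxPoints(R_).round(1).tolist())
E
python3 wr.py
```

```text
blue 2127 -0.598376660670624 204.0623440461573
rim 517 [385.1 180.5 122.1] [444.7 229.9 132.5]
((415.0753173828125, 205.28952026367188), (46.55447769165039, 57.49150466918945), 86.69039916992188) [[385.0, 183.6999969482422], [442.3999938964844, 180.39999389648438], [445.1000061035156, 226.89999389648438], [387.70001220703125, 230.1999969482422]]
150 178 [411.5 233.5 160.3] [386. 232. 150.] [438. 235. 170.]
170 213 [410.8 233.6 181.1] [386. 232. 171.] [438. 235. 190.]
190 302 [410.6 231.3 199.7] [385. 192. 190.] [439. 235. 210.]
210 217 [411.4 226.9 225. ] [381. 191. 210.] [443. 232. 230.]
230 1231 [410.9 228.8 244.1] [381. 190. 230.] [443. 242. 250.]
250 128 [411.6 201.6 258.1] [408. 196. 250.] [418. 210. 270.]
270 43 [416.6 200.4 278.6] [415. 198. 271.] [419. 205. 290.]
290 49 [417.2 199.3 299.7] [416. 198. 290.] [419. 203. 309.]
310 50 [416.1 197.8 321.9] [414. 196. 310.] [417. 205. 330.]
330 43 [414.7 196.3 337.2] [413. 195. 330.] [416. 199. 344.]
doortop ((421.9848937988281, 222.35572814941406), (47.3328857421875, 194.85516357421875), 83.68807983398438) [[322.5, 209.5], [516.2000122070312, 188.10000610351562], [521.4000244140625, 235.1999969482422], [327.70001220703125, 256.6000061035156]]
```

```bash
python3 -c "
from fk import *
r=R.from_quat(ctrl.observe()['ee_rot'])
plan([((419,209,357),yaw(177.5)),((419,209,300),yaw(177.5)),((419,209,212),yaw(177.5))])"
```

```text
now [410.4 202.9 359.4] yaw 178.0 F [-0.2 -0.5 -0.4] gap 5.5 t 13.75 q [ 0.9  -0.08 -0.24  0.01 -1.4  -0.94]
[-0.008, -0.0104, 0.0031, -0.0122, 0.0017, 0.0084]
[-0.0078, -0.0095, 0.0743, -0.0122, 0.0017, 0.0084]
[-0.0077, -0.0081, 0.1843, -0.0122, 0.0017, 0.0084]
```

```bash
python3 -m handwheel '[[[-1,-0.0055,-0.01,0.003,-0.012,0,0],[-1,-0.0055,-0.01,0.003,-0.012,0,0],[-1,-0.0055,-0.0098,0.03,-0.012,0,0],[-1,-0.0055,-0.0095,0.05,-0.012,0,0],[-1,-0.0055,-0.0095,0.05,-0.012,0,0],[-1,-0.0055,-0.0095,0.05,-0.012,0,0],[-1,-0.0055,-0.0095,0.05,-0.012,0,0]]]'
python3 look.py 5; python3 wr.py | head -9
```

```text
time_s: 14.45
ee_pos: [419.3, 207.6, 321.4]
ee_rot: [-0.695, 0.719, 0.001, 0.002]
contact_force: [0.1, -0.4, -0.1]
finger_gap: 5.6
gripper_force: 29.8
now [419.3 207.6 321.4] yaw 177.99 F [ 0.1 -0.4 -0.1] gap 5.6 t 14.45 q [ 0.88 -0.04 -0.28 -0.   -1.32 -0.92]
side fork 41 z 210.16090969173774 296.11713660093983
210 10 [416.8 209.8 221.5] [412. 205. 210.] [420. 214. 231.]
235 13 [422.8 209.3 249.2] [420. 204. 235.] [424. 212. 260.]
260 14 [422.3 208.6 275.7] [420. 202. 263.] [423. 214. 284.]
285 4 [421.4 212.9 292. ] [420. 212. 285.] [423. 214. 296.]
scene fork 246 z 188.10913162404825 296.3355083533775
188 46 [412.1 198.6 203.7] [409. 193. 188.] [417. 206. 212.]
213 62 [418.1 205.  224.1] [412. 197. 213.] [424. 210. 238.]
238 49 [422.9 205.8 251.6] [420. 200. 239.] [451. 225. 262.]
263 63 [421.8 205.  276.9] [419. 198. 264.] [425. 211. 288.]
288 26 [420.8 205.2 292.5] [419. 198. 288.] [423. 211. 296.]
scene rim 82 [326. 181. 119.] [416. 231. 136.]
blue 2579 -1.044248204020505 167.01378382707452
rim 627 [385.5 180.7 122. ] [444.6 229.7 131.8]
((414.9704284667969, 205.3589324951172), (46.485843658447266, 57.55354309082031), 86.87086486816406) [[385.0, 183.6999969482422], [442.3999938964844, 180.60000610351562], [445.0, 227.0], [387.5, 230.10000610351562]]
150 342 [419.5 231.4 160.7] [389. 196. 150.] [452. 235. 170.]
170 433 [419.3 231.8 180.2] [389. 196. 170.] [452. 235. 190.]
190 606 [418.9 228.4 200.8] [389. 195. 190.] [452. 235. 210.]
210 506 [420.  221.5 223.4] [386. 199. 210.] [454. 233. 230.]
230 1100 [420.  227.9 241.1] [385. 203. 230.] [455. 241. 250.]
250 44 [425.1 203.6 259.7] [424. 202. 251.] [427. 207. 270.]
```

```bash
python3 -m handwheel '[[[-1,0,0,0.04,0,0,0],[-1,0,0,0.08,0,0,0],[-1,0,0,0.11,0,0,0],[-1,0,0,0.136,0,0,0],[-1,0,0,0.136,0,0,0],[-1,0,0,0.136,0,0,0]]]'
python3 -c "
from fk import *
plan([])"
```

```text
time_s: 15.2
ee_pos: [419.2, 208.1, 212.3]
ee_rot: [-0.695, 0.719, 0.0, 0.001]
contact_force: [0.3, -0.3, -0.4]
finger_gap: 5.6
gripper_force: 29.8
now [419.2 208.1 212.3] yaw 178.03 F [ 0.3 -0.3 -0.4] gap 5.6 t 15.2 q [ 0.88  0.03 -0.47 -0.   -1.07 -0.92]
```

No contact. Releasing, then straight up.

```bash
python3 -m handwheel '[[[-0.3,0,0,0,0,0,0],[-0.3,0,0,0,0,0,0],[-0.3,0,0,0,0,0,0],[-0.1,0,0,0,0,0,0],[-0.1,0,0,0,0,0,0],[-0.1,0,0,0,0,0,0],[-0.1,0,0,0,0,0,0]]]'
python3 -m handwheel '[[[-0.1,0,0,-0.05,0,0,0],[-0.1,0,0,-0.1,0,0,0],[-0.1,0,0,-0.15,0,0,0],[-0.1,0.1,0,-0.2,0,0,0],[-0.1,0.15,0,-0.2,0,0,0],[-0.1,0.2,0,-0.2,0,0,0],[-0.1,0.2,0,-0.2,0,0,0],[-0.1,0.2,0,-0.2,0,0,0]]]'
python3 - <<'E'
from h import *
plan([])
a=cam('side','s6.png')['pixels'][180:340,220:380,::-1];d=cam('scene','e6.png');b=d['pixels'][130:330,180:380,::-1]
cv2.imwrite('pics/c6.png',np.hstack([cv2.resize(a,(400,400)),cv2.resize(b,(400,400))]))
E
```

```text
time_s: 15.9
ee_pos: [418.8, 207.9, 211.5]
ee_rot: [-0.695, 0.719, 0.001, 0.001]
contact_force: [-0.4, 0.3, -0.1]
finger_gap: 39.3
gripper_force: 0.0
time_s: 16.7
ee_pos: [412.8, 45.5, 371.8]
ee_rot: [-0.694, 0.72, 0.0, 0.002]
contact_force: [-0.4, 0.9, 0.1]
finger_gap: 39.5
gripper_force: 0.0
now [412.8  45.5 371.8] yaw 177.85 F [-0.4  0.9  0.1] gap 39.5 t 16.7 q [ 0.59 -0.16 -0.27 -0.   -1.45 -0.63]
```

View pics/c6.png

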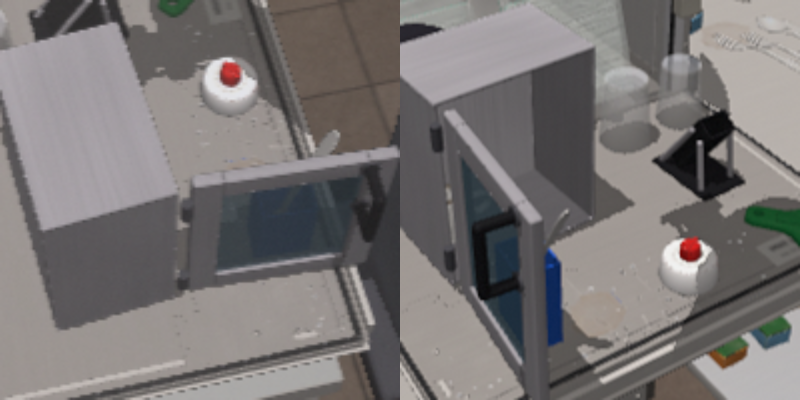

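The fork stands in the pocket with its handle up, showing at (325,143) in the left pane and (557,225) in the right. The door is open, the timer, scraper and glasses I can see look unmoved, and the arm is clear.

```bash
python3 -m handwheel '[[[-0.1,0,0,0,0,0,0],[-0.1,0,0,0,0,0,0],[-0.1,0,0,0,0,0,0]]]' && python3 -c "
from cell import ctrl
print(ctrl.hand_in())"
```

```text
time_s: 17.1
ee_pos: [413.2, 48.2, 370.8]
ee_rot: [-0.695, 0.719, 0.001, 0.001]
contact_force: [0.4, 0.7, 0.6]
finger_gap: 39.3
gripper_force: 0.0
the job is handed in; nothing more can be done
None
```

The door is open at about a right angle and the fork stands tines down, handle up, in the blue pocket; I handed the job in at about 17 s, but no verdict came back.

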